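# Refit the knob on the keyed spindle of a light dimmer

### The arm

A 6-joint arm with a two-finger parallel gripper is mounted at the origin on the work surface. World frame = base frame: x ahead of the robot, y to its left, z up, the work surface at z = 0. Lengths are in mm, angles in rad, forces in N, time in s.
With the tool pointing down it reaches from about 350 to 725 mm from the base axis. Payload 6 kg.
Tool frame: the origin (TCP) lies at the very end of the fingers, on their centre line; the grasp point (between the pads) lies bot.hold_point_z behind it (bot.hold_point_z is the distance from the TCP to the grasp point, in mm); z points along the fingers, y is the line along which they close (so a half turn about z gives the same grasp; the last joint's range is limited). The gripper opens to 85 mm and grips with 20 to 120 N. Pads are 22 mm wide; open, the fingers measure 114 mm over their backs; the gripper's body (76 mm by 85 mm) begins 54 mm behind the grasp point. The pads swing forward as they close: fully open they stand 13 mm farther back than shut.
Start: joints at [-0.828, 0.04, 0.085, 0, -1.615, -0.334], TCP at [238.511, -550.532, 231.261] pointing down, gripper open.
Joint ranges: [-2.56, 2.56], [-1.29, 2.01], [-1.08, 1.49], [-3.29, 1.98], [-2.81, -0.18], [-2.99, 2.99]. Speed limits (rad/s): [2.57, 2.57, 3.01, 3.14, 3.14, 3.14].

### API

Orientations are given as a unit quaternion [w, x, y, z].
In Python, from station import bot, optics gives the robot as it stands.
- The arm moves only by the tool carry_out, never from a script. Its argument "deltas" is a list of rows, each a list of 7 numbers: the shift along the tool's x, y, z normalised to -1 to 1, where 1 is 750 mm, then the turn, a rotation vector about the tool's x, y, z normalised to -1 to 1, where 1 is 45 degrees, then the finger opening in mm, from 0 to 85.4. A call has 1 to 12 rows; each row is the pose to reach, as a shift and turn from the pose commanded when the call began, along the tool's axes at that moment; what a row does not reach only later rows make up. A row lasts 1/12 s, in which the tool goes at most 41.7 mm and 7.16 degrees, less where a joint would pass 70% of its speed; a pose out of reach is approached as far as the arm can. A call with a number of a shift or a turn outside -1 to 1 is refused whole. A call with a gripper value outside its range is refused whole. The fingers move at their own pace and stop on an object; "grip_force" is the grip in N (left out, the last holds). Time passes only in rows, so rows that repeat a pose let the fingers close. It gives the time, the measured TCP pose, the force, the opening and the grip force at its end, in the units of the state.
- bot.read_state(): the state, without advancing time (a new reading comes with each control period).
- optics.get_image(name): name is "side" or "top" or "wrist"; returns a dict with "img" (384x512x3 uint8, blue, green, red), "vfov" (degrees; the focal length in pixels is half the picture's height over the tangent of half this angle, whatever the lens; pixels are square), "cx", "cy" (the principal point, pixels), "cam_to_world" (4x4, takes a point from camera to world coordinates). Camera axes: x right, y down, z forward; pixel columns grow to the right and rows downward; lengths in mm; the calibration is good to about 2 mm. A picture is of the moment at which its call begins. There is no depth.
- bot.close_job(): hands the job in; it is judged then, once.
The state is a dict: "time": time; "joint_positions": joint angles; "qvel": joint speeds; "joint_torque": joint torques, N m; "eef_pos": TCP position; "tool_rot": TCP orientation; "ft_force": force on the tool from outside, world axes, zero at the start; "torque": the same for the moment, N m; "grip_width": finger opening in mm; "finger_force": force on a finger pad.
Only numpy, scipy, OpenCV 4.12 (cv2) and the standard library are available. Lean on these libraries where they do the work, as an engineer would, in place of code of your own. Each camera call takes 0.05 s, during which the arm holds its last target. There are 200 camera calls.

### The job

Take the round black knob out of the half-open organizer drawer and put it back on the upright keyed spindle of the shelf-light dimmer: set it on gently and turn it under light pressure, never forcing it, until its keyway finds the key and it drops fully home, flat on the case. Then turn it, still home, until its pointer points at the raised mark on the case, and let go. Leave the other things where they are.

Things in the scene. Friction and masses are not known exactly. Their poses are not given: they have to be found in the camera images.
- knob_mid (a point): centre of the loose black knob, half-way up: 40 mm across, 30 mm tall, 50 to 100 g, upright on the drawer floor (its centre at first 24 mm above the work surface). z is its axis, up; its -x is where its pointer points: a light metal ridge, 2 mm high, on its top from the middle to the rim. The top 10 mm is a smooth round band to grip; below it is fluted.
- knob_pointer (a point): point on the knob below the pointer ridge, 17 mm from its axis, half-way up; it shows where the pointer points
- knob_bore (a point): mouth of the bore, at the centre of the knob's underside: 11.6 mm wide, 20 mm deep, with one keyway 6 mm wide directly below the pointer, reaching 11.5 mm from the axis
- seat (a point): centre of the dimmer's spindle at the level of the case top, 45 mm above the work surface; z up, its -x leads to the raised mark. The case is a fixed aluminium box, 130 (x) by 120 mm. A knob not lined up with the key stops with its underside 9 mm above the case; lined up, it drops until it lies flat on the case. More than 35 N between knob and dimmer damages it.
- spindle_tip (a point): tip of the upright steel spindle, 18 mm above the case: 10 mm round, last 4.5 mm tapered. Along its lower 9 mm runs one rib, the key, 4 mm wide, reaching 10 mm from the axis. The key's direction is not measured: at the start 0.5 to 1.5 rad anticlockwise (from above) of the mark. The keyway has about 0.1 rad of play. The spindle turns stiffly (0.035 N m) and stays where left; no stop near the mark.
- mark (a point): the raised dark mark on the case top, a radial bar 12 mm long, 28 to 40 mm from the spindle's axis, 2 mm high; this point is its middle
- organizer: fixed white plastic drawer organizer, 200 (x) by 220 (y) by 62 mm tall, walls 4 mm; origin at the centre of its underside; its open front faces its own -x, 100 mm from the origin
- drawer (a joint): how far the drawer is pulled out towards the organizer's -x (m); it slides stiffly, 2 N. The drawer is 206 mm wide with 4 mm walls; its floor is 9 mm and its rim 51 mm above the work surface. The inner face of its front wall lies 96 mm plus this value from the organizer's origin.
- lens: wide zoom lens in black polycarbonate standing upright, 82 mm across at the top, 84 mm tall; origin under its centre. Bystander: leave it alone.
- coaster: round clear glass coaster, 90 mm across, 8 mm thick; origin under its centre. Bystander.
- body_cap: orange silicone body cap lying flat, 60 mm across, 11 mm tall; origin under its centre. Bystander.
- clip_holder: stainless spring clip holder, 30 x 50 mm, 24 mm tall, standing on the rear half of the organizer's top; origin under its centre. Bystander.
Mind the look-alikes: they are no part of the job. What is shaped like the part that bears knob_mid but green is not meant. Of the things that look like the part that bears seat, the smaller one is meant.

How it is judged (in metres and radians):
On the way:
1. the knob has dropped fully home on the spindle (z of knob_mid in the frame of seat below 0.0172 m and horizontal distance between knob_mid and seat below 0.003 m and angle between knob_mid's own z axis and vertical below 0.06 rad), for 0.2 s.
At the end, for the whole second after the job is handed in: the knob sits home on the spindle (centre within 17.2 mm above the case top, i.e. underside within 2.2 mm of it, within 3 mm of the axis, tilt under 0.06 rad), its pointer is turned to the raised mark within 3.8 mm at 17 mm radius (about 13 degrees), and it is released and at rest (all of step 1 and x of knob_pointer in the frame of seat below -0.012 m and y of knob_pointer in the frame of seat between -0.0038 and 0.0038 m and linear speed of knob below 0.01 m/s and angular speed of knob below 0.1 rad/s and contact force between the fingers and knob below 0.1 N); the robot touches nothing.
It fails at once if the knob is pressed or twisted against the dimmer with more than 35 N (contact force between knob and dimmer above 35 N).
It fails at once if the gripper or arm pushes on the dimmer itself with more than 35 N (contact force between the arm and dimmer above 35 N).
It fails at once if a bystander is moved by more than 20 mm (distance of any of lens, coaster, body_cap, clip_holder from where it was at the start of the episode above 0.02 m).
It also fails if it takes over 64 s, if anything falls off the work surface, if the arm or the gripper's body presses on something with over 40 N, if the wrist force passes 120 N, or if a joint passes its speed limit or range.

## Working session

There is one attempt and no reset: what is moved stays moved. The work goes in short steps, Python scripts to look and compute and a tool call to move; the robot and the scene stay as the last step left them, time stands still between calls to the robot, and variables do not carry over. Pictures are saved under pics/ and viewed, at most 10 in all, crops included, and the job is handed in when it is done.

Besides the shell and the picture viewer there is one more tool, called as name(argument=value, ...) on one line, values as JSON. carry_out: Moves the arm, as the interface text tells. Scaled input: -1 to 1 covers 750 mm each way for a shift and 45 degrees each way for a turn. Its arguments: {"type":"object","properties":{"deltas":{"type":"array"},"grip_force":{"type":"number"}},"required":["deltas"]}

```bash
ls; mkdir -p pics; cat > h.py <<'E'
import numpy as np, cv2
from station import bot, optics
def f(im): return 192/np.tan(np.radians(im["vfov"])/2)
def ray(im,u,v):
    T=np.array(im["cam_to_world"]); d=T[:3,:3]@np.array([(u-im["cx"])/f(im),(v-im["cy"])/f(im),1.]); return T[:3,3],d/np.linalg.norm(d)
def onz(im,u,v,z):
    o,d=ray(im,u,v); return o+d*(z-o[2])/d[2]
def tri(a,b):
    A=np.zeros((3,3));y=np.zeros(3)
    for o,d in(a,b):
        P=np.eye(3)-np.outer(d,d);A+=P;y+=P@o
    return np.linalg.solve(A,y)
def proj(im,p):
    T=np.array(im["cam_to_world"]);c=T[:3,:3].T@(np.array(p)-T[:3,3]);return f(im)*c[:2]/c[2]+[im["cx"],im["cy"]]
E
python3 - <<'E'
from h import *
import pickle
ims={n:optics.get_image(n) for n in("top","side","wrist")}
pickle.dump(ims,open("i0.pkl","wb"))
for n in ims:print(n,ims[n]["vfov"],ims[n]["cx"],ims[n]["cy"],np.round(ims[n]["cam_to_world"],3).tolist())
t=cv2.resize(ims["top"]["img"],(800,600));cv2.imwrite("pics/t.png",t)
cv2.imwrite("pics/s.png",cv2.resize(ims["side"]["img"],(800,600)))
print(bot.read_state(),bot.hold_point_z)
E
```

```text
pics
top 43.855088852048404 249.20518833348117 188.91207266207925 [[-0.019, -0.988, 0.154, 390.726], [-1.0, 0.019, 0.001, -91.529], [-0.004, -0.154, -0.988, 1330.233], [0.0, 0.0, 0.0, 1.0]]
side 50.65028366272534 249.91324655003993 185.58919713919659 [[-0.783, -0.425, 0.454, 82.04], [-0.622, 0.534, -0.573, 550.865], [0.001, -0.731, -0.682, 831.142], [0.0, 0.0, 0.0, 1.0]]
wrist 67.53102282627907 254.3277291782737 194.75871494943192 [[-0.397, 0.884, 0.248, 175.822], [0.918, 0.382, 0.108, -577.374], [0.001, 0.27, -0.963, 372.673], [0.0, 0.0, 0.0, 1.0]]
{'time': 0.15, 'joint_positions': array([-8.28293368e-01,  4.06729166e-02,  8.40411215e-02, -3.35725751e-04,
       -1.61550268e+00, -3.33702906e-01]), 'qvel': array([ 2.67682364e-04,  4.47610357e-04,  2.16270478e-03,  1.10357942e-03,
       -7.23160287e-05,  7.94931709e-04]), 'joint_torque': array([-1.74725803e-03, -3.68612015e+01,  3.47695684e+01,  6.93638250e+00,
       -4.37961731e-03,  3.52759507e-06]), 'eef_pos': array([ 238.46106674, -550.30006758,  230.50942589]), 'tool_rot': array([-1.98905533e-04, -2.02986900e-01,  9.79181210e-01,  6.60471396e-04]), 'ft_force': array([-0.04731692,  0.38102806,  0.43199583]), 'torque': array([ 0.01814013, -0.01976615,  0.04360977]), 'finger_force': 0.0, 'grip_width': 85.34867558237359} 18.700000000000003
```

View pics/t.png

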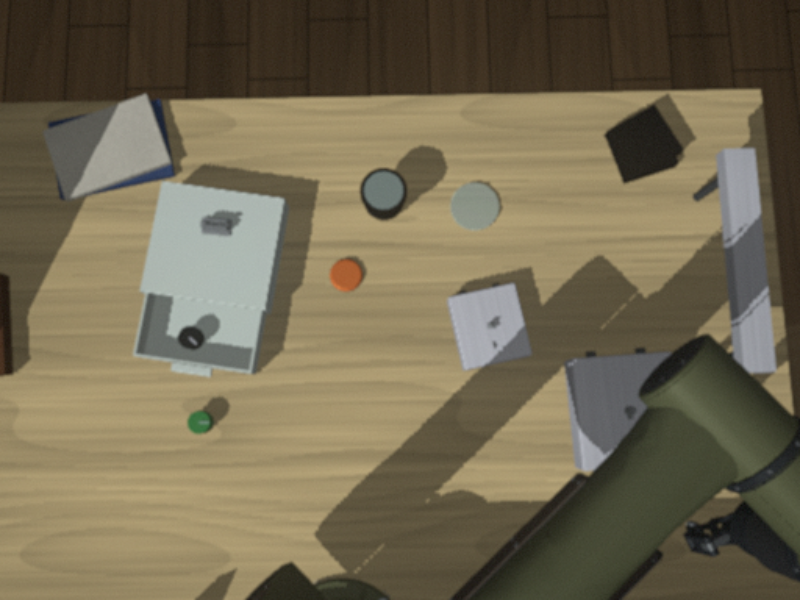

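View pics/s.png

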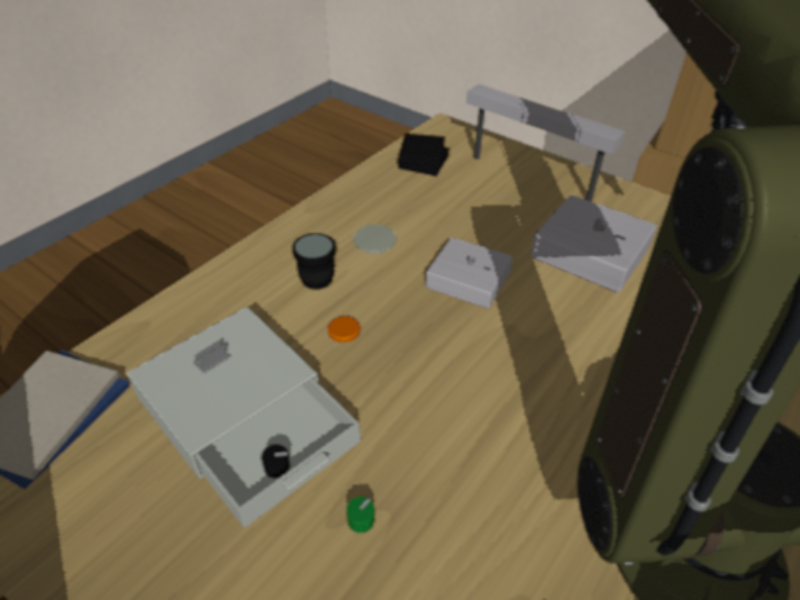

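The top view (800x600 scale) shows two knobs: the black one in the drawer at (191,337) and a green one at (200,422). It also shows two dimmer cases, a small one at (490,327) and a large one at (615,410). The black knob and the smaller case fit the description. I'll confirm both in a crop and get rough positions.

```bash
python3 - <<'E'
from h import *
import pickle
ims=pickle.load(open("i0.pkl","rb"));t,s=ims["top"],ims["side"]
k=.64
def crop(im,c,r=35): 
    x,y=int(c[0]*k),int(c[1]*k);return cv2.resize(im["img"][y-r:y+r,x-r:x+r],(390,295),interpolation=cv2.INTER_CUBIC)
cv2.imwrite("pics/c.png",np.vstack([np.hstack([crop(t,(200,337)),crop(t,(490,327))]),np.hstack([crop(s,(276,460)),crop(s,(469,270))])]))
print("knob top",tri(ray(t,191*k,336*k),ray(s,276*k,453*k)), onz(t,191*k,336*k,39))
print("green",onz(t,200*k,422*k,30))
print("dimmer corners",[onz(t,u*k,v*k,45).round() for u,v in((448,297),(515,284),(531,356),(465,369))])
print("spindle tip",tri(ray(t,493*k,322*k),ray(s,470*k,259*k)),onz(t,493*k,322*k,63))
print("big",[onz(t,u*k,v*k,45).round() for u,v in((566,362),(580,468))])
print("org",[onz(t,u*k,v*k,62).round() for u,v in((164,183),(285,198),(264,309),(141,291))],[onz(t,u*k,v*k,51).round() for u,v in((135,356),(252,374))])
print("lens,coaster",onz(t,384*k,190*k,84).round(),onz(t,475*k,205*k,8).round(),"cap",onz(t,346*k,274*k,11).round(), "clip",onz(t,217*k,222*k,86).round())
E
```

```text
knob top [526.34219923 256.19486433  37.04547517] [526.4710118  255.92452462  39.        ]
green [378.44743526 239.52344495  30.        ]
dimmer corners [array([ 586., -193.,   45.]), array([ 606., -311.,   45.]), array([ 480., -333.,   45.]), array([ 460., -218.,   45.])]
spindle tip [ 539.41822481 -269.36223452   47.63262376] [ 538.15889045 -266.96799146   63.        ]
big [array([ 469., -392.,   45.]), array([ 290., -406.,   45.])]
org [array([796., 303.,  62.]), array([765.,  90.,  62.]), array([568., 125.,  62.]), array([604., 338.,  62.])] [array([493., 348.,  51.]), array([458., 147.,  51.])]
lens,coaster [769. -85.  84.] [ 760. -250.    8.] cap [636. -13.  11.] clip [717. 203.  86.]
```

View pics/c.png

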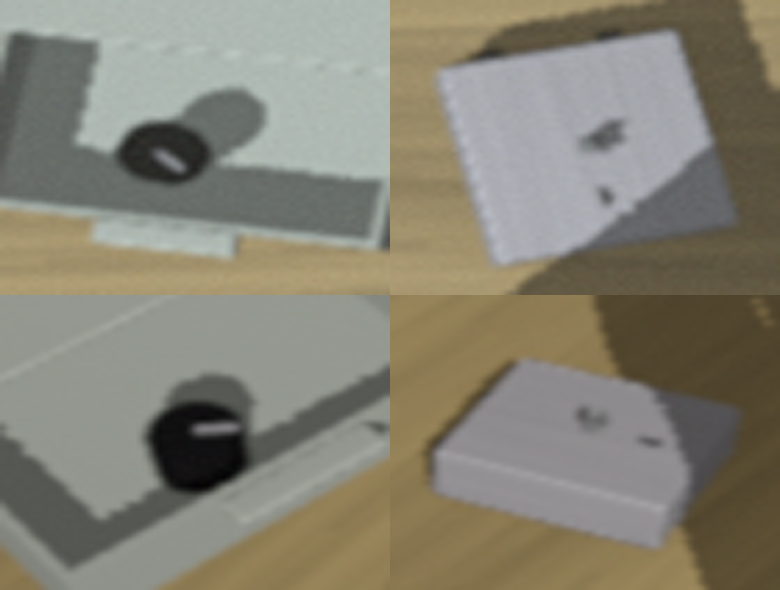

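The crops confirm it: the black knob with a light pointer is in the drawer, and the small case has a spindle and a dark mark towards -x. The case is about 128x119 mm, which matches the text. Next I'll move above the dimmer for a close look.

carry_out(deltas=[[-0.5166,0.188,0.134,0,0,0.751,85],[-0.5166,0.188,0.134,0,0,0.751,85],[-0.5166,0.188,0.134,0,0,0.751,85],[-0.5166,0.188,0.134,0,0,0.751,85],[-0.5166,0.188,0.134,0,0,0.751,85],[-0.5166,0.188,0.134,0,0,0.751,85],[-0.5166,0.188,0.134,0,0,0.751,85],[-0.5166,0.188,0.134,0,0,0.751,85],[-0.5166,0.188,0.134,0,0,0.751,85],[-0.5166,0.188,0.134,0,0,0.751,85],[-0.5166,0.188,0.134,0,0,0.751,85],[-0.5166,0.188,0.134,0,0,0.751,85]])

```text
time: 1.15
eef_pos: [539.7, -263.4, 127.8]
tool_rot: [-0.002, 0.088, 0.996, 0.001]
ft_force: [0.5, -0.8, -1.7]
grip_width: 84.8
finger_force: 0.0
```

```bash
python3 - <<'E'
from h import *
import pickle
w=optics.get_image("wrist");pickle.dump(w,open("w1.pkl","wb"))
s=bot.read_state();print(s["eef_pos"],s["tool_rot"],s["joint_positions"],s["ft_force"])
u,v=proj(w,(538,-267,50));print(u,v)
x0,y0=int(u)-80,int(v)-60;print(x0,y0)
cv2.imwrite("pics/w1.png",cv2.resize(w["img"][y0:y0+120,x0:x0+160],(800,600),interpolation=cv2.INTER_CUBIC))
E
```

```text
[ 538.70441302 -265.04407674  128.93391525] [-1.47369012e-03  8.87836844e-02  9.96049776e-01  3.60568608e-04] [-1.24166852e-01  5.62359910e-02 -8.44422236e-02 -6.22661893e-04
 -1.43308911e+00 -1.62434477e+00] [ 0.4581165  -0.13223871  0.49782708]
249.29501903898415 201.62846765486503
169 141
```

View pics/w1.png

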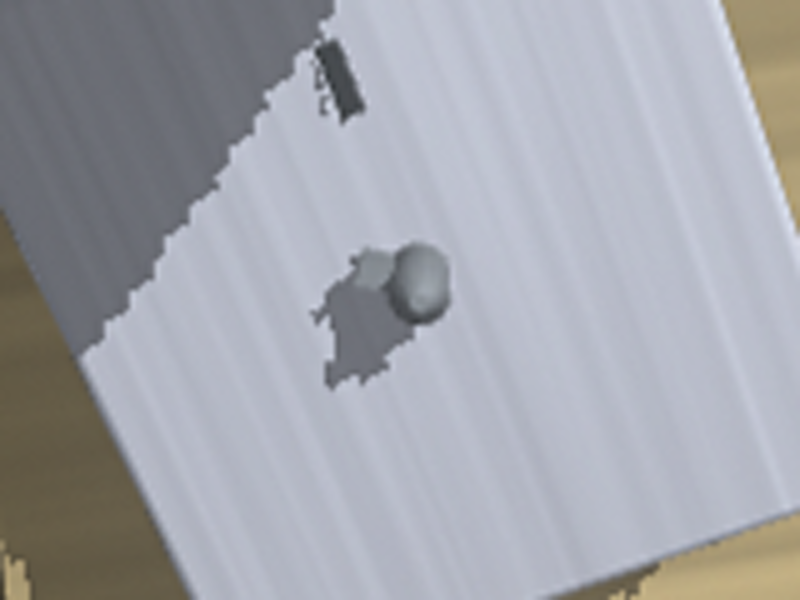

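The close-up shows the spindle axis at about crop (419,275), the key pointing left to (372,268), and the mark bar from (328,42) to (350,118). Now I'll compute the seat, the mark direction and the key direction, with heights cross-checked against the side view.

```bash
python3 - <<'E'
from h import *
import pickle
w=pickle.load(open("w1.pkl","rb"));s=pickle.load(open("i0.pkl","rb"))["side"]
P=lambda u,v:(169+u/5,141+v/5)
seat=onz(w,*P(419,274),45);print("seat",seat,"proj tip",[(np.array(proj(w,seat+[0,0,h]))-[169,141])*5 for h in(0,18)])
mk=onz(w,*P(340,80),47);print("mark",mk,np.linalg.norm((mk-seat)[:2]),"yaw",np.degrees(np.arctan2(*(mk-seat)[1::-1]))%360)
ky=onz(w,*P(366,268),53);d=ky-seat;print("key",d,np.degrees(np.arctan2(d[1],d[0]))%360)
print("tri mark",tri(ray(w,*P(340,80)),ray(s,311.7,171.7)),"tri spindle",tri(ray(w,*P(419,285)),ray(s,300.9,166.2)))
a,b=[onz(w,*P(*q),45) for q in((720,0),(800,240))];print("edge yaw",np.degrees(np.arctan2(*(b-a)[1::-1])))
E
```

```text
seat [ 535.10142659 -263.64441058   45.        ] proj tip [array([419., 274.]), array([418.39993535, 306.31683665])]
mark [ 501.48137382 -270.04708634   47.        ] 34.224292624670525 yaw 190.78241679093946
key [-4.64641556 -7.578436    8.        ] 238.48711828079348
tri mark [ 501.38138969 -270.49697201   44.00707174] tri spindle [ 534.98999167 -263.57666027   51.94827381]
edge yaw 11.24193470171494
```

carry_out(deltas=[[0.0708,0.3415,0,0,0,0,85],[0.0708,0.3415,0,0,0,0,85],[0.0708,0.3415,0,0,0,0,85],[0.0708,0.3415,0,0,0,0,85],[0.0708,0.3415,0,0,0,0,85],[0.0708,0.3415,0,0,0,0,85],[0.0708,0.3415,0,0,0,0,85],[0.0708,0.3415,0,0,0,0,85]])

```text
time: 1.87
eef_pos: [531.7, -3.6, 131.2]
tool_rot: [0.0, 0.089, 0.996, 0.0]
ft_force: [-0.9, -1.0, 0.7]
grip_width: 84.9
finger_force: 0.0
```

carry_out(deltas=[[0.0708,0.3415,0,0,0,0,85],[0.0708,0.3415,0,0,0,0,85],[0.0708,0.3415,0,0,0,0,85],[0.0708,0.3415,0,0,0,0,85],[0.0708,0.3415,0,0,0,0,85],[0.0708,0.3415,0,0,0,0,85],[0.0708,0.3415,0,0,0,0,85],[0.0708,0.3415,0,0,0,0,85],[0.0708,0.3415,0,0,0,0,85],[0.0708,0.3415,0,0,0,0,85],[0.0708,0.3415,0,0,0,0,85]])

```text
time: 2.78
eef_pos: [526.3, 254.1, 131.1]
tool_rot: [0.0, 0.091, 0.996, 0.0]
ft_force: [-0.2, -0.1, -0.5]
grip_width: 85.0
finger_force: 0.0
```

```bash
python3 - <<'E'
from h import *
import pickle
w=optics.get_image("wrist");pickle.dump(w,open("w2.pkl","wb"))
s=bot.read_state();print(s["eef_pos"],s["tool_rot"],s["joint_positions"],s["ft_force"])
u,v=proj(w,(526,256,39));x0,y0=int(u)-80,int(v)-60;print(x0,y0)
cv2.imwrite("pics/w2.png",cv2.resize(w["img"][y0:y0+120,x0:x0+160],(800,600),interpolation=cv2.INTER_CUBIC))
E
```

```text
[526.23663423 254.29785959 131.13654574] [1.63780925e-04 9.13845596e-02 9.95815654e-01 1.39738276e-04] [ 7.93084852e-01  1.03044412e-02 -1.27705351e-01  7.70821401e-05
 -1.43236277e+00 -2.54691627e+00] [ 0.12459847  0.0180835  -0.02544553]
176 136
```

View pics/w2.png

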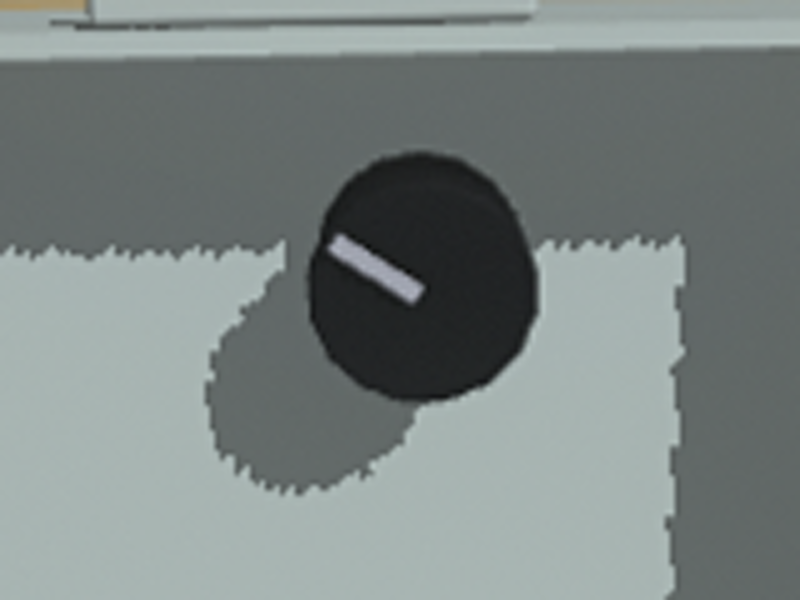

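The drawer view shows the knob's top disk spanning columns 308–540 with its lower edge at row 403, so its centre is about (424,288). The pointer tip is at (337,243).

```bash
python3 - <<'E'
from h import *
import pickle
w=pickle.load(open("w2.pkl","rb"));s=pickle.load(open("i0.pkl","rb"))["side"]
P=lambda u,v:(176+u/5,136+v/5)
L,R,B=[onz(w,*P(*q),39) for q in((308,288),(540,288),(424,403))];print("dia",np.linalg.norm(L-R))
M=(L+R)/2; n=(B-M)/np.linalg.norm(B-M); C=B-20*n;print("centre",M,C)
t=onz(w,*P(337,243),41);t0=onz(w,*P(418,293),41);print("ptr yaw",np.degrees(np.arctan2(*(t-t0)[1::-1]))%360,"from C",np.degrees(np.arctan2(*(t-C)[1::-1]))%360,np.linalg.norm((t-C)[:2]), t0)
print(tri(ray(w,*P(424,290)),ray(s,276*.64,454*.64)))
print("front wall inner edge",onz(w,*P(424,53),51))
E
```

```text
dia 39.293892784224866
centre [523.8890945  260.25776457  39.        ] [524.5595284  260.13725792  39.        ]
ptr yaw 226.87939671874645 from C 227.7455335878378 17.135286910070857 [524.00963272 259.17110412  41.        ]
[522.47349763 259.72803184  42.60723817]
front wall inner edge [483.69068818 267.23631978  51.        ]
```

carry_out(deltas=[[0.0039,0.0069,0.02,0,0,0,85],[0.0039,0.0069,0.06,0,0,0,85],[0.0039,0.0069,0.1,0,0,0,85],[0.0039,0.0069,0.13,0,0,0,85],[0.0039,0.0069,0.154,0,0,0,85],[0.0039,0.0069,0.154,0,0,0,85],[0.0039,0.0069,0.154,0,0,0,85]])

```text
time: 3.42
eef_pos: [523.8, 260.3, 15.1]
tool_rot: [-0.0, 0.091, 0.996, -0.001]
ft_force: [0.9, 0.8, -0.0]
grip_width: 85.4
finger_force: 0.0
```

carry_out(deltas=[[0,0,0,0,0,0,34],[0,0,0,0,0,0,34],[0,0,0,0,0,0,34],[0,0,0,0,0,0,34],[0,0,0,0,0,0,34],[0,0,0,0,0,0,34],[0,0,0,0,0,0,34],[0,0,0,0,0,0,34],[0,0,0,0,0,0,34],[0,0,0,0,0,0,34],[0,0,0,0,0,0,34],[0,0,0,0,0,0,34]], grip_force=40)

```text
time: 4.42
eef_pos: [524.5, 261.9, 16.8]
tool_rot: [0.001, 0.09, 0.996, 0.001]
ft_force: [-1.5, -0.6, 5.1]
grip_width: 38.8
finger_force: 40.0
```

carry_out(deltas=[[0,0,-0.01,0,0,0,34],[0,0,-0.04,0,0,0,34],[0,0,-0.08,0,0,0,34],[0,0,-0.12,0,0,0,34],[0,0,-0.16,0,0,0,34],[0,0,-0.16,0,0,0,34],[0,0,-0.16,0,0,0,34]])

```text
time: 5.0
eef_pos: [524.5, 262.2, 137.8]
tool_rot: [0.001, 0.09, 0.996, 0.002]
ft_force: [0.2, -0.5, -0.6]
grip_width: 38.4
finger_force: 40.2
```

```bash
python3 - <<'E'
from h import *
import pickle
w=optics.get_image("wrist");s=bot.read_state();print(s["eef_pos"],s["tool_rot"],s["ft_force"],s["torque"],s["grip_width"])
sd=optics.get_image("side");pickle.dump((w,sd,s),open("w3.pkl","wb"))
p=s["eef_pos"];u,v=proj(w,p+[0,0,25]);x0,y0=int(u)-80,int(v)-90;print(x0,y0)
a=cv2.resize(w["img"][y0:y0+150,x0:x0+160],(400,375),interpolation=cv2.INTER_CUBIC)
u,v=proj(sd,p);x1,y1=int(u)-40,int(v)-37;print(x1,y1)
b=cv2.resize(sd["img"][y1:y1+75,x1:x1+80],(400,375),interpolation=cv2.INTER_CUBIC)
cv2.imwrite("pics/w3.png",np.hstack([a,b]))
E
```

```text
[523.65427647 261.71279789 135.57932009] [-7.46196266e-05  9.04101741e-02  9.95904453e-01  5.62361882e-04] [-0.7497603   0.44760934 -1.11963688] [0.04617525 0.02744984 0.00367751] 38.29496963501669
172 175
129 228
```

View pics/w3.png

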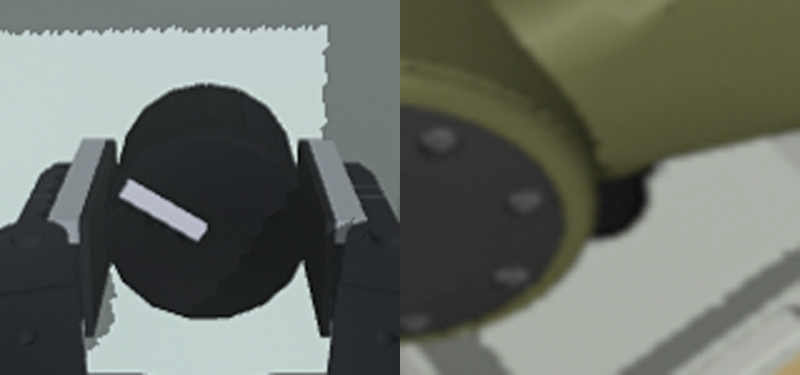

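The knob is held upright between the pads, with its top-disk centre at about crop (206,224) and the pointer tip at (124,190). I'll work out its offset in the hand.

```bash
python3 - <<'E'
from h import *
import pickle
w,sd,s=pickle.load(open("w3.pkl","rb"));p=s["eef_pos"]
P=lambda u,v:(172+u/2.5,175+v/2.5)
z=p[2]+23.5
for zz in(z,z+4):
    L,R,B=[onz(w,*P(*q),zz) for q in((110,224),(302,224),(206,319))];M=(L+R)/2;n=(B-M)/np.linalg.norm(B-M);C=B-20*n
    print(np.linalg.norm(L-R),"centre-tcp",M-p,C-p)
    t=onz(w,*P(124,190),zz+2);t0=onz(w,*P(203,233),zz+2);print("ptr",np.degrees(np.arctan2(*(t-t0)[1::-1]))%360,np.degrees(np.arctan2(*(t-C)[1::-1]))%360)
a,b=s["tool_rot"][1:3];print("yaw_y",np.degrees(np.arctan2(b*b-a*a,2*a*b)))
E
```

```text
36.097451279902735 centre-tcp [ 0.56282543  0.73664356 23.5       ] [ 1.33618558  0.59418887 23.5       ]
ptr 228.10970935267633 228.9338607809459
34.90279414965895 centre-tcp [-1.66801737  1.13588345 27.5       ] [-1.57120699  1.11805075 27.5       ]
ptr 228.10970935267656 230.79859930070046
yaw_y 79.6255892499539
```

carry_out(deltas=[[-0.0706,-0.3431,0,0,0,0,34],[-0.0706,-0.3431,0,0,0,0,34],[-0.0706,-0.3431,0,0,0,0,34],[-0.0706,-0.3431,0,0,0,0,34],[-0.0706,-0.3431,0,0,0,0,34],[-0.0706,-0.3431,0,0,0,0,34],[-0.0706,-0.3431,0,0,0,0,34],[-0.0706,-0.3431,0,0,0,0,34]])

```text
time: 5.77
eef_pos: [528.6, -4.3, 133.8]
tool_rot: [-0.001, 0.092, 0.996, -0.001]
ft_force: [-0.3, 0.3, -0.6]
grip_width: 38.4
finger_force: 40.4
```

carry_out(deltas=[[-0.0706,-0.3431,0,0,0,0,34],[-0.0706,-0.3431,0,0,0,0,34],[-0.0706,-0.3431,0,0,0,0,34],[-0.0706,-0.3431,0,0,0,0,34],[-0.0706,-0.3431,0,0,0,0,34],[-0.0706,-0.3431,0,0,0,0,34],[-0.0706,-0.3431,0,0,0,0,34],[-0.0706,-0.3431,0,0,0,0,34],[-0.0706,-0.3431,0,0,0,0,34],[-0.0706,-0.3431,0,0,0,0,34],[-0.0706,-0.3431,0,0,0,0,34],[-0.0706,-0.3431,0,0,0,0,34]])

```text
time: 6.77
eef_pos: [535.6, -262.5, 135.2]
tool_rot: [-0.0, 0.089, 0.996, 0.0]
ft_force: [0.5, -0.2, -0.6]
grip_width: 37.9
finger_force: 40.5
```

carry_out(deltas=[[0,0,0.03,0,0,0,34],[0,0,0.05,0,0,0,34],[0,0,0.07,0,0,0,34],[0,0,0.07,0,0,0,34],[0,0,0.07,0,0,0,34],[0,0,0.07,0,0,0,34]])

```text
time: 7.27
eef_pos: [536.0, -263.6, 84.1]
tool_rot: [0.001, 0.09, 0.996, -0.0]
ft_force: [-0.3, -0.0, -0.5]
grip_width: 38.2
finger_force: 40.5
```

```bash
python3 - <<'E'
from h import *
s=bot.read_state();print(s["eef_pos"],s["tool_rot"],s["ft_force"],s["torque"],s["grip_width"])
t=optics.get_image("side");p=s["eef_pos"]
u,v=proj(t,(535,-264,60));x,y=int(u)-40,int(v)-30;print(x,y,proj(t,(535.1,-263.6,63)),proj(t,p-[0,0,6.5]))
cv2.imwrite("pics/s4.png",cv2.resize(t["img"][y:y+60,x:x+80],(800,600),interpolation=cv2.INTER_CUBIC))
E
```

```text
[ 535.95136055 -263.6465074    84.14986405] [ 7.18139578e-04  8.99495705e-02  9.95946012e-01 -3.17771446e-04] [-0.3436127  -0.03500126 -0.46800798] [ 0.02553318  0.01917726 -0.0287432 ] 38.15878823340939
261 134 [301.20524898 163.32257218] [301.40477307 159.34926336]
```

View pics/s4.png

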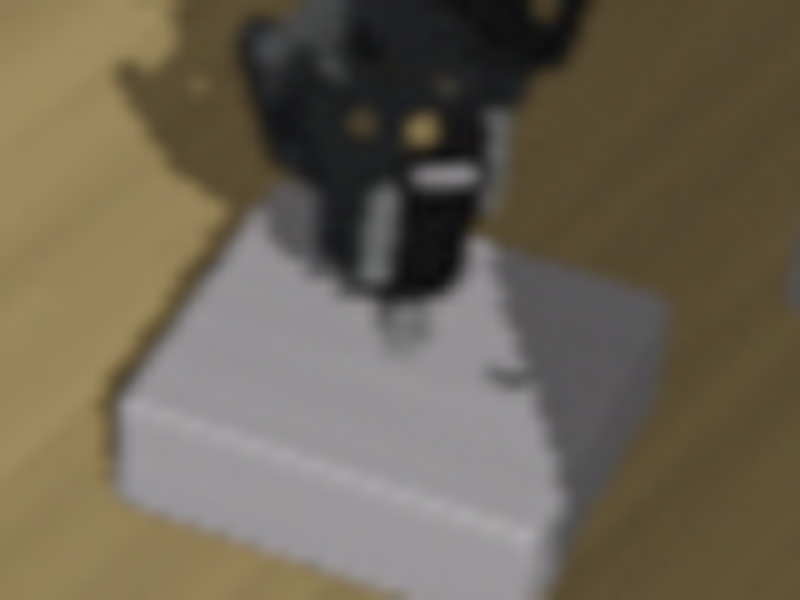

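The side view shows the knob hovering above the spindle tip, at about crop (405,340), and in line with it. I'll lower it gently.

carry_out(deltas=[[0.0013,0,0.007,0,0,0,34],[0.0013,0,0.013,0,0,0,34],[0.0013,0,0.017,0,0,0,34],[0.0013,0,0.021,0,0,0,34],[0.0013,0,0.021,0,0,0,34],[0.0013,0,0.021,0,0,0,34]])

```text
time: 7.82
eef_pos: [534.2, -263.7, 66.7]
tool_rot: [-0.0, 0.09, 0.996, 0.0]
ft_force: [-0.4, 0.3, -0.2]
grip_width: 38.0
finger_force: 40.5
```

carry_out(deltas=[[0,0,0.002,0,0,0,34],[0,0,0.004,0,0,0,34],[0,0,0.006,0,0,0,34],[0,0,0.008,0,0,0,34],[0,0,0.008,0,0,0,34],[0,0,0.008,0,0,0,34]])

```text
time: 8.32
eef_pos: [534.5, -263.7, 61.5]
tool_rot: [0.0, 0.09, 0.996, -0.0]
ft_force: [0.1, 0.1, 1.8]
grip_width: 38.6
finger_force: 40.7
```

carry_out(deltas=[[0,0,0.001,0,0,0,34],[0,0,0.001,0,0,0,34],[0,0,0.002,0,0,0,34],[0,0,0.002,0,0,0,34],[0,0,0.002,0,0,0,34]])

```text
time: 8.73
eef_pos: [534.9, -263.9, 60.8]
tool_rot: [0.001, 0.09, 0.996, -0.0]
ft_force: [-0.3, 1.3, 6.8]
grip_width: 37.8
finger_force: 41.0
```

carry_out(deltas=[[0,0,0,0,0,-0.04,34],[0,0,0,0,0,-0.08,34],[0,0,0,0,0,-0.12,34],[0,0,0,0,0,-0.16,34],[0,0,0,0,0,-0.2,34],[0,0,0,0,0,-0.24,34]])

```text
time: 9.23
eef_pos: [534.2, -263.6, 59.0]
tool_rot: [-0.0, -0.004, 1.0, 0.0]
ft_force: [0.2, 0.0, -0.8]
grip_width: 38.4
finger_force: 40.6
```

carry_out(deltas=[[0,0,0,0,0,-0.04,34],[0,0,0,0,0,-0.08,34],[0,0,0,0,0,-0.12,34],[0,0,0,0,0,-0.12,34]])

```text
time: 9.57
eef_pos: [534.0, -263.4, 58.7]
tool_rot: [-0.0, -0.051, 0.999, 0.0]
ft_force: [-0.1, -0.7, -0.3]
grip_width: 38.2
finger_force: 40.5
```

The force fell to zero and the tool sank about 2 mm, so the keyway has found the key. Now I'll lower it home.

carry_out(deltas=[[0,0,0.002,0,0,0,34],[0,0,0.004,0,0,0,34],[0,0,0.006,0,0,0,34],[0,0,0.007,0,0,0,34],[0,0,0.007,0,0,0,34]])

```text
time: 9.98
eef_pos: [534.1, -263.6, 53.8]
tool_rot: [-0.0, -0.051, 0.999, 0.0]
ft_force: [-0.9, -0.0, -0.6]
grip_width: 38.1
finger_force: 40.5
```

carry_out(deltas=[[0,0,0.001,0,0,0,34],[0,0,0.002,0,0,0,34],[0,0,0.003,0,0,0,34],[0,0,0.003,0,0,0,34]])

```text
time: 10.32
eef_pos: [534.3, -263.8, 52.9]
tool_rot: [0.0, -0.051, 0.999, -0.0]
ft_force: [-3.2, 0.6, 3.7]
grip_width: 38.1
finger_force: 40.9
```

carry_out(deltas=[[0,0,0.0005,0,0,0,34],[0,0,0.001,0,0,0,34],[0,0,0.001,0,0,0,34],[0,0,0.001,0,0,0,34]])

```text
time: 10.65
eef_pos: [534.4, -263.8, 52.9]
tool_rot: [0.0, -0.051, 0.999, -0.0]
ft_force: [-6.2, 3.4, 7.8]
grip_width: 38.4
finger_force: 41.1
```

```bash
python3 - <<'E'
from h import *
import pickle
w=optics.get_image("wrist");s=bot.read_state();print(s["eef_pos"],s["tool_rot"],s["ft_force"]);pickle.dump((w,s),open("w5.pkl","wb"))
u,v=proj(w,(535.1,-263.6,75));x,y=int(u)-80,int(v)-75;print(x,y)
cv2.imwrite("pics/w5.png",cv2.resize(w["img"][y:y+120,x:x+160],(800,600),interpolation=cv2.INTER_CUBIC))
E
```

```text
[ 534.39523055 -263.83912932   52.90537366] [ 2.27897474e-04 -5.09552587e-02  9.98700853e-01 -3.41492804e-04] [-4.92639745  2.18850434  7.50820397]
174 192
```

View pics/w5.png

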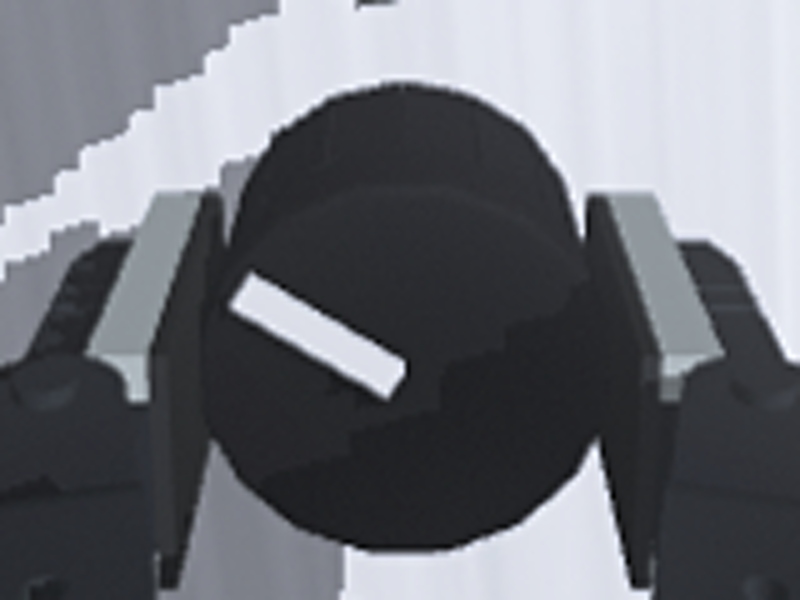

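The knob is down, with the pointer from crop (395,378) to its tip at (240,290). The small side load grew with pressing, so I'll relieve it and measure the pointer.

carry_out(deltas=[[0.0012,0.0006,-0.0005,0,0,0,34],[0.0012,0.0006,-0.0005,0,0,0,34],[0.0012,0.0006,-0.0005,0,0,0,34]])

```text
time: 10.95
eef_pos: [534.1, -263.7, 52.9]
tool_rot: [0.001, -0.051, 0.999, -0.001]
ft_force: [-1.0, -1.2, 6.3]
grip_width: 38.4
finger_force: 40.9
```

```bash
python3 - <<'E'
from h import *
import pickle
w,s=pickle.load(open("w5.pkl","rb"))
P=lambda u,v:(174+u/5,192+v/5)
t=onz(w,*P(240,290),77);t0=onz(w,*P(397,380),77);print(np.degrees(np.arctan2(*(t-t0)[1::-1]))%360,t0,t,np.linalg.norm(t-t0))
E
```

```text
243.12633118683667 [ 534.32596257 -264.11675736   77.        ] [ 526.70908876 -279.14755198   77.        ] 16.85056537045267
```

carry_out(deltas=[[0,0,0,0,0,0.1,34],[0,0,0,0,0,0.2,34],[0,0,0,0,0,0.3,34],[0,0,0,0,0,0.4,34],[0,0,0,0,0,0.5,34],[0,0,0,0,0,0.581,34]])

```text
time: 11.45
eef_pos: [534.4, -263.8, 52.9]
tool_rot: [0.001, 0.178, 0.984, -0.0]
ft_force: [-0.5, -1.1, 5.3]
grip_width: 38.5
finger_force: 40.8
```

carry_out(deltas=[[0,0,0,0,0,0.1,34],[0,0,0,0,0,0.2,34],[0,0,0,0,0,0.3,34],[0,0,0,0,0,0.4,34],[0,0,0,0,0,0.5,34],[0,0,0,0,0,0.581,34],[0,0,0,0,0,0.581,34],[0,0,0,0,0,0.581,34]])

```text
time: 12.12
eef_pos: [534.5, -263.9, 52.9]
tool_rot: [0.002, 0.394, 0.919, -0.0]
ft_force: [0.8, -1.7, 5.5]
grip_width: 38.2
finger_force: 40.9
```

```bash
python3 - <<'E'
from h import *
import pickle
w=optics.get_image("wrist");s=bot.read_state();print(s["eef_pos"],s["tool_rot"],s["ft_force"],s["joint_positions"]);pickle.dump((w,s),open("w6.pkl","wb"))
a,b=s["tool_rot"][1:3];print("yaw_y",np.degrees(np.arctan2(b*b-a*a,2*a*b)))
u,v=proj(w,(535.1,-263.6,75));x,y=int(u)-80,int(v)-75;print(x,y)
cv2.imwrite("pics/w6.png",cv2.resize(w["img"][y:y+120,x:x+160],(800,600),interpolation=cv2.INTER_CUBIC))
E
```

```text
[ 534.45679456 -263.8729086    52.87228876] [ 1.48788459e-03  3.93667803e-01  9.19251562e-01 -1.09475683e-04] [ 0.82849131 -1.58650346  5.35195669] [-1.22015850e-01  7.97083556e-02 -2.01578095e-01  1.08350466e-03
 -1.28671336e+00 -2.25832003e+00]
yaw_y 43.6341168942759
175 191
```

View pics/w6.png

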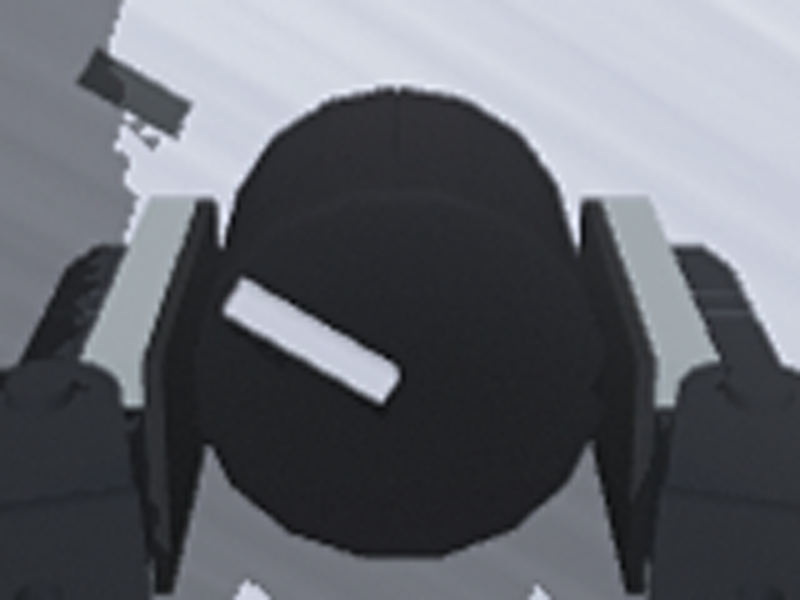

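The pointer ridge (slope about 29°) is parallel to the mark bar (about 30°). I'll release, lift clear and check.

carry_out(deltas=[[0,0,0,0,0,0,60],[0,0,0,0,0,0,70],[0,0,0,0,0,0,80],[0,0,0,0,0,0,85],[0,0,0,0,0,0,85],[0,0,0,0,0,0,85],[0,0,0,0,0,0,85],[0,0,0,0,0,0,85]])

```text
time: 12.83
eef_pos: [533.4, -263.3, 51.6]
tool_rot: [-0.0, 0.394, 0.919, 0.0]
ft_force: [-0.6, 0.0, -0.2]
grip_width: 85.0
finger_force: 0.0
```

carry_out(deltas=[[0,0,-0.02,0,0,0,85],[0,0,-0.06,0,0,0,85],[0,0,-0.1,0,0,0,85],[0,0,-0.12,0,0,0,85],[0,0,-0.12,0,0,0,85],[0,0,-0.12,0,0,0,85],[0,0,-0.12,0,0,0,85]])

```text
time: 13.42
eef_pos: [533.0, -263.0, 140.6]
tool_rot: [-0.001, 0.394, 0.919, 0.0]
ft_force: [-0.7, 0.1, -1.4]
grip_width: 84.9
finger_force: 0.0
```

```bash
python3 - <<'E'
from h import *
import pickle
w=optics.get_image("wrist");sd=optics.get_image("side");s=bot.read_state();print(s["eef_pos"],s["ft_force"],s["grip_width"]);pickle.dump((w,sd),open("w7.pkl","wb"))
u,v=proj(w,(525,-263.6,70));x,y=int(u)-50,int(v)-75;print(x,y)
u,v=proj(sd,(535,-264,60));x1,y1=int(u)-40,int(v)-60;print(x1,y1)
cv2.imwrite("pics/w7.png",np.hstack([cv2.resize(w["img"][y:y+150,x:x+100],(400,600),interpolation=cv2.INTER_CUBIC),cv2.resize(sd["img"][y1:y1+120,x1:x1+80],(400,600),interpolation=cv2.INTER_CUBIC)]))
E
```

```text
[ 532.7798844  -263.06418689  140.06860124] [-1.07962048 -0.42308804 -0.64848835] 85.0054524874154
196 124
261 104
```

View pics/w7.png

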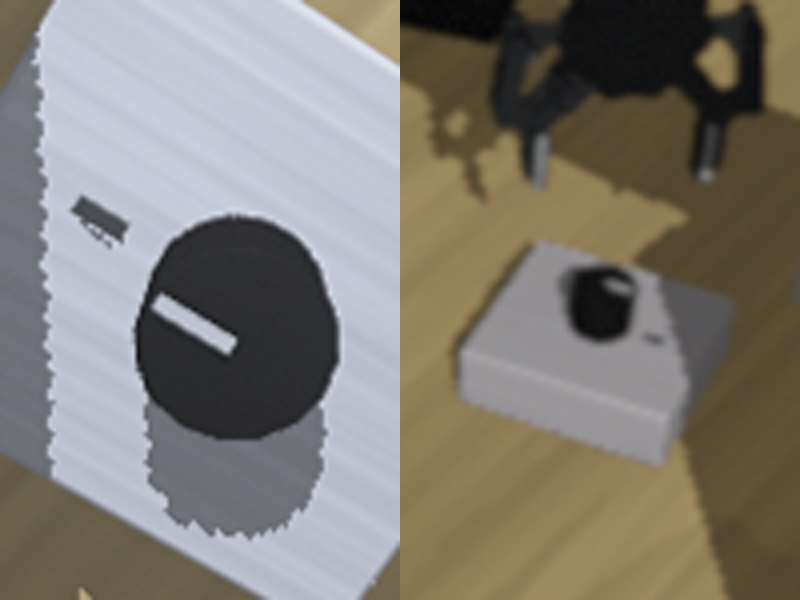

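```bash
python3 - <<'E'
from h import *
import pickle
w,sd=pickle.load(open("w7.pkl","rb"))
P=lambda u,v:(196+u/4,124+v/4)
for h in(0,1.5,3,9):
    L,R,B=[onz(w,*P(*q),75+h) for q in((135,338),(340,338),(237,440))];M=(L+R)/2;n=(B-M)/np.linalg.norm(B-M);C=B-20*n
    E=(proj(w,np.append((C-20*n)[:2],45+h))-[196,124])*4
    t=onz(w,*P(157,302),77+h);t0=onz(w,*P(234,346),77+h)
    print(h,"dia",np.linalg.norm(L-R),"C",C,M,"edge",E,"ptr",np.degrees(np.arctan2(*(t-t0)[1::-1]))%360,np.linalg.norm(t-t0))
a,b=onz(w,*P(75,202),47),onz(w,*P(126,233),47);print("mark",np.degrees(np.arctan2(*(a-b)[1::-1]))%360)
m=onz(w,*P(102,219),47);print("dir",np.degrees(np.arctan2(*(m-[535.1,-263.6,47])[1::-1]))%360,m)
E
```

```text
0 dia 39.08116337726098 C [ 534.96970163 -263.59052589   75.        ] [ 534.28176467 -262.85985746   75.        ] edge [237.54955399 207.69186399] ptr 192.4150319260627 16.825102176944842
1.5 dia 38.799335023426124 C [ 534.51898184 -263.12054212   76.5       ] [ 533.93487306 -262.5001512    76.5       ] edge [237.55324668 206.13088674] ptr 192.41503192606277 16.702592351430717
3 dia 38.517506669591185 C [ 534.06826206 -262.65055836   78.        ] [ 533.58798145 -262.14044494   78.        ] edge [237.55698932 204.54878984] ptr 192.41503192606254 16.580082525916687
9 dia 37.390193254251706 C [ 532.26538292 -260.77062331   84.        ] [ 532.20041501 -260.7016199    84.        ] edge [237.57248037 198.00039496] ptr 192.41503192606257 16.090043223860278
mark 191.12946357634414
dir 191.07853837871068 [ 501.97052446 -270.08685847   47.        ]
```

With the home height assumed, the knob's centre is 0.1 mm from the seat, its diameter matches the drawer view, and the pointer is 1.3° off the mark. I'm handing in.

```bash
python3 -c "
from station import bot
print(bot.close_job())"
```

```text
the job is handed in; nothing more can be done
None
```

The knob is back on the smaller dimmer: by my measurements it sits fully home, its pointer is about 1° off the mark, and it is released; I handed the job in after about 13.5 s, and no verdict came back.

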